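Load the van's spice rack and pin its end stop

TASK

Get this spice rack ready for the catering van: the row is kept by height, so make room in it between the two tall spice jars and the two short ones, and stand all the tall jars waiting on the counter in that gap, upright. Then slide the rack's end stop up to the row so that no jar can shift, line up the hole in the stop with the rail hole that leaves the row snug, and push the retaining pin, now parked in the rail's first hole, through both until its collar sits on the stop. Leave the label roll and the ramekin alone.

Things in the scene. Friction and masses are not known exactly. Their poses are not given: they have to be found in the camera images.
- rack: stainless spice rack, bolted down: a trough along its y axis, 408 mm long, open on top, 50 mm wide inside, walls 36 mm high, floor 4 mm thick. Origin on the counter under the trough's centre line; +y to its closed left end, -x to its front. The row stands from the left end wall on: two tall spice jars, two short ones, nearly touching; grip them fore and aft of the row, above the walls
- row_start (a point): where the row begins: middle of the left end wall's inner face, at the trough's floor (rack y = +200 mm, 4 mm above the counter); axes as the rack's. The end wall is 62 mm high
- first_hole (a point): centre, at the top face, of the first hole (leftmost, where the pin is parked) of the flat rail along the trough's front. Rail: top 36 mm above the counter, 6 mm thick, rack x from -28 to -68 mm, hollow below, with nine round 12.5 mm holes 45 mm apart towards rack -y on the line x = -48 mm; this first one is at y = +176 mm, 24 mm from the end wall's inner face
- stop (a joint): sliding end stop, m: 0 at the right end of its travel (its face 350 mm from the end wall), growing towards the row, to 0.175. Its hole lies over a rail hole at 0.035, 0.080, 0.125, 0.170: a row of 7, 6, 5, 4 jars then has about 4 mm of play. 1.5 N of friction; stays where it is left, with no click at the holes, but the pin's tapered tip draws it the last 2 mm
- stop_face (a point): middle of the stop's flat face that meets the row, 44 mm above the counter; axes as the rack's (y towards the row). The face plate is 46 mm wide and reaches 67 mm above the counter; behind it a saddle plate 94 x 50 x 6 mm rides over trough and rail, its top face 44 mm above the counter, its underside 2 mm above the rail
- stop_hole (a point): centre, at the saddle's top face, of the stop's round 12.5 mm hole, 24 mm behind the stop's face and 48 mm in front of the trough's centre line; the rail passes 2 mm under the saddle
- stop_fin (a point): middle of the top edge of the stop's upright black grip fin, 92 mm above the counter, 38 mm behind the face. The fin is 8 mm thick along the row, 40 mm wide across it, and stands 48 mm above the saddle: pinch it from above along the row's direction to slide the stop
- pin: retaining pin, upright: 10 mm round steel shank 32 mm long (the last 7 mm taper to 5 mm), 22 mm collar 4 mm thick, black grip 16 mm in diameter from 4 to 36 mm above the collar's underside, 0.05 kg. Origin at the centre of the collar's underside, z up. Starts parked in the rail's first hole, collar on the rail. Pinch the grip along the row's direction: jars stand behind it
- pin_tip (a point): lower end of the pin's shank, 32 mm under its origin
- jar_a: tall spice jar with a black screw cap with green patches on its top and a green label, 45 mm diameter, 105 mm tall, 0.24 kg, most of it in its thick smooth base; origin at the centre of its underside, z up its axis; stands in the rack next to the end wall
- jar_b: tall spice jar with a black screw cap with green patches on its top and a green label, 45 mm diameter, 105 mm tall, 0.24 kg, most of it in its thick smooth base; origin at the centre of its underside, z up its axis; stands in the rack, second from the end wall
- short_a: short spice jar with a dark cap, pale and speckled on top, and a brown label, 43 mm diameter, 96 mm tall, 0.24 kg, most of it in its thick smooth base; origin at the centre of its underside; stands in the rack, third from the end wall at the start
- short_b: short spice jar with a dark cap, pale and speckled on top, and a brown label, 43 mm diameter, 96 mm tall, 0.24 kg, most of it in its thick smooth base; origin at the centre of its underside; stands in the rack, last in the row at the start
- new_1: tall spice jar with a black screw cap with green patches on its top and a green label, 45 mm diameter, 105 mm tall, 0.24 kg, most of it in its thick smooth base; origin at the centre of its underside, z up its axis; waits on the counter beside the rack; one of the three may be absent
- new_2: tall spice jar with a black screw cap with green patches on its top and a green label, 45 mm diameter, 105 mm tall, 0.24 kg, most of it in its thick smooth base; origin at the centre of its underside, z up its axis; waits on the counter beside the rack; one of the three may be absent
- new_3: tall spice jar with a black screw cap with green patches on its top and a green label, 45 mm diameter, 105 mm tall, 0.24 kg, most of it in its thick smooth base; origin at the centre of its underside, z up its axis; waits on the counter beside the rack; one of the three may be absent
- roll: roll of labels lying flat, 73 mm wide, 25 mm high; to be left alone
- ramekin: white ramekin, 71 mm wide, 44 mm high; to be left alone
There are look-alikes about, which are no part of the job. What is shaped like the jar_b but blue is not meant. What is shaped like the new_2 but purple is not meant.

How it is judged:
On the way, in this order (a step that is already met when the one before it is completed fails the run):
1. all the waiting tall jars stand upright in the trough, between the two tall jars that were there and the two short ones (x of new_1 in the frame of rack between -0.006 and 0.006 m and x of new_2 in the frame of rack between -0.006 and 0.006 m and x of new_3 in the frame of rack between -0.006 and 0.006 m and x of jar_a in the frame of rack between -0.006 and 0.006 m and x of jar_b in the frame of rack between -0.006 and 0.006 m and x of short_a in the frame of rack between -0.006 and 0.006 m and x of short_b in the frame of rack between -0.006 and 0.006 m and z of each of new_1, new_2, new_3, jar_a, jar_b, short_a, short_b in the frame of rack below 0.01 m and angle between each of new_1, new_2, new_3, jar_a, jar_b, short_a, short_b's own z axis and vertical below 0.12 rad and y of each of jar_a, jar_b in the frame of rack above 0.118 m and y of each of new_1, new_2, new_3 in the frame of rack below 0.106 m and y of each of new_1, new_2, new_3 in the frame of stop_face above 0.095 m and y of each of short_a, short_b in the frame of stop_face above 0.015 m), for 0.2 s.
2. the pin stands through the stop's hole and a rail hole, collar down on the stop (horizontal distance between each of pin, pin_tip and stop_hole below 0.004 m and z of pin_tip in the frame of stop_hole below -0.028 m), for 0.2 s.
At the end, for the whole second after the job is handed in: the old tall jars, the new ones, the short ones stand in that order in the trough, upright (0.12 rad), gaps under 9 mm (under 12 mm to the stop); the pin is through stop and rail within 4 mm of the stop hole's axis, its collar within 4 mm of the saddle; all at rest (all of step 1 and all of step 2 and y of each of short_a, short_b in the frame of stop_face below 0.08 m and y of any of short_a, short_b in the frame of stop_face below 0.034 m and horizontal distance between short_a and short_b below 0.054 m and horizontal distance between jar_a and jar_b below 0.054 m and y of any of jar_a, jar_b in the frame of rack above 0.168 m and (horizontal distance between any of jar_a, jar_b and new_1 below 0.054 m or horizontal distance between any of jar_a, jar_b and new_2 below 0.054 m or horizontal distance between any of jar_a, jar_b and new_3 below 0.054 m) and (horizontal distance between any of short_a, short_b and new_1 below 0.054 m or horizontal distance between any of short_a, short_b and new_2 below 0.054 m or horizontal distance between any of short_a, short_b and new_3 below 0.054 m) and (horizontal distance between new_1 and new_2 below 0.054 m or horizontal distance between new_1 and new_3 below 0.054 m) and (horizontal distance between new_2 and new_1 below 0.054 m or horizontal distance between new_2 and new_3 below 0.054 m) and (horizontal distance between new_3 and new_1 below 0.054 m or horizontal distance between new_3 and new_2 below 0.054 m) and linear speed of each of pin, new_1, new_2, new_3, jar_a, jar_b, short_a, short_b below 0.02 m/s); the robot touches nothing.
It fails at once if the label roll is pushed about (more than 30 mm) (distance of roll from where it was at the start of the episode above 0.03 m).
It fails at once if the ramekin is pushed about (more than 30 mm) (distance of ramekin from where it was at the start of the episode above 0.03 m).
Of new_1, new_2, new_3 only 2 to 3 are there at a start; the rules pass over those that are not, and their reading is None.
At some moment in a run one of new_1, new_2, new_3 may be knocked a few centimetres aside while the robot is not near it.
It also fails if it takes over 200 s, if anything falls off the work surface, if the arm or the gripper's body presses on something with over 40 N, if the wrist force passes 120 N, or if a joint passes its speed limit or range.

ROBOT

A 6-joint arm with a two-finger parallel gripper is mounted at the origin on a cart in front of the work surface, level with it; the furniture and walls round the work are solid. World frame = base frame: x ahead of the robot, y to its left, z up, the work surface at z = 0. Lengths are in m, angles in rad, forces in N, time in s.
With the tool pointing down it reaches from about 0.25 to 0.725 m from the base axis. Payload 4 kg.
Tool frame: the origin (TCP) lies midway between the tips of the shut fingers; the grasp point (between the pads) lies 19 mm behind it; z points along the fingers, y is the line along which they close (so a half turn about z gives the same grasp; the last joint's range is limited). The gripper opens to 85 mm and grips with 20 to 120 N. Pads are 22 mm wide; open, the fingers measure 114 mm over their backs; the gripper's body (76 mm by 85 mm) begins 54 mm behind the grasp point. The pads swing forward as they close: fully open they stand 13 mm farther back than shut.
Start: joints at [-1.327, 0.241, 0.005, 1.335, 0, 1.571], TCP at [0.121, -0.485, 0.231] pointing down, gripper open.
Joint ranges: [-2.72, 2.72], [-1.05, 1.87], [-1.09, 1.28], [-1.99, 2.15], [-1.42, 1.44], [-3.14, 3.14]. Speed limits (rad/s): [2.79, 2.79, 3.14, 3.14, 3.14, 3.14].

INTERFACE

Orientations are given as a unit quaternion [x, y, z, w].
In Python, from workcell import get_obs, camera, job_done, silhouettes gives the robot as it stands. The module is installed in compiled form; this text tells all that it offers.
- The arm moves only by the tool drive_tool, never from a script. Its argument "increments" is a list of rows, each a list of 3 entries, a list of its own where there are three numbers: the shift along the world's x, y, z in mm, then the turn, a rotation vector about the world's x, y, z in degrees, then the opening, from 0 (shut) to 1 (fully open). A call has 1 to 8 rows; each row shifts and turns the commanded pose from where the row before left it; what a row does not reach is not made up. A row lasts 1/12 s, in which the tool goes at most 41.7 mm and 7.16 degrees, less where a joint would pass 70% of its speed; a pose out of reach is approached as far as the arm can. A call is refused whole if a number of a shift passes 41.7 or a number of a turn 7.16, either way. A call with a gripper value outside its range is refused whole. The fingers move at their own pace and stop on an object; the grip force is fixed at half the most. Time passes only in rows, so rows that do not move let the fingers close. It gives the time, the measured TCP pose, the force, the opening and the grip force at its end, in the units of the state.
- get_obs(): the state, without advancing time (a new reading comes with each control period).
- camera(name): name is "scene" or "top" or "wrist"; returns a dict with "image" (400x640x3 uint8, red, green, blue), "K" (3x3 intrinsics, pixels), "view" (4x4, takes a point from world to camera coordinates). Camera axes: x right, y down, z forward; pixel columns grow to the right and rows downward; lengths in m; the calibration is good to about 2 mm. A picture is of the moment at which its call begins. There is no depth.
- job_done(): hands the job in; it is judged then, once.
Trained networks look in a picture, given as the dict that the camera call returned (one of the last four; its "shot" number tells which), for a name from the list of things; names that differ only in an ending like _2 or _b are one class to them, and where a whole thing is asked for, a point or a joint stands for the part that bears it (a point fixed in the world has none). Each returns a list of dicts, best first, with "conf" (0 to 1); they miss things now and then, are a little off and sometimes report something else, mostly with a low value. They report only what shows in the picture. A call takes as long as a camera call. They do not tell look-alikes from the thing itself.
- silhouettes(query, picture): "region" (400x640 bool, what is visible of it) and "bbox" ([left, top, right, bottom] in pixels, round what is visible of it).
The state is a dict: "clock": time; "joint_pos": joint angles; "joint_vel": joint speeds; "tau": joint torques, N m; "eef_pos": TCP position; "tool_rot": TCP orientation; "ft_force": force on the tool from outside, world axes, zero at the start; "ft_torque": the same for the moment, N m; "grip_width": finger opening in m; "grasp_force": force on a finger pad.
Only numpy, scipy, OpenCV 4.12 (cv2) and the standard library are available. Lean on these libraries where they do the work, as an engineer would, in place of code of your own. Each camera call takes 0.05 s, during which the arm holds its last target. There are 200 camera calls.

## Working session

There is one attempt and no reset: what is moved stays moved. The work goes in short steps, Python scripts to look and compute and a tool call to move; the robot and the scene stay as the last step left them, time stands still between calls to the robot, and variables do not carry over. Pictures are saved under pics/ and viewed, at most 14 in all, crops included, and the job is handed in when it is done.

Besides the shell and the picture viewer there is one more tool, called after "Request:" as name([rows], argument=value, ...), one row to a line, values as JSON. drive_tool: Moves the arm, as the interface text tells. Its arguments: {"type":"object","properties":{"increments":{"type":"array"}},"required":["increments"]}

```bash
mkdir -p pics; python3 - <<'E'
from workcell import *
import cv2,numpy as np
o=get_obs();print(o['clock'],o['eef_pos'],o['tool_rot'],o['grip_width'])
for n in ['scene','top']:
    c=camera(n);cv2.imwrite(f'pics/{n}0.png',c['image'][:,:,::-1]);print(n,c['K'].tolist(),np.round(c['view'],4).tolist())
    for q in ['rack','stop','pin','jar_a','short_a','new_1','roll','ramekin','stop_fin']:
        for d in silhouettes(q,c):
            ys,xs=np.nonzero(d['region']);print(q,round(d['conf'],2),np.round(d['bbox']).tolist(),len(xs),(xs.mean().round(1),ys.mean().round(1)) if len(xs) else '')
E
```

```text
0.0 [ 0.12055036 -0.48461944  0.23042781] [ 9.92580465e-01  1.21585252e-01 -1.32298022e-04 -1.01493268e-03] 0.08534099138831303
scene [[517.5235043411737, 0.0, 312.1535564200002], [0.0, 517.5235043411737, 195.4770540863248], [0.0, 0.0, 1.0]] [[-0.6909, -0.7229, 0.0062, 0.3217], [-0.5163, 0.4874, -0.7042, 0.3253], [0.5061, -0.4897, -0.71, 1.6016], [0.0, 0.0, 0.0, 1.0]]
rack 0.66 [274.0, 163.0, 381.0, 236.0] 2310 (np.float64(331.7), np.float64(197.8))
rack 0.19 [327.0, 150.0, 347.0, 168.0] 275 (np.float64(336.9), np.float64(158.2))
stop 0.64 [323.0, 177.0, 348.0, 201.0] 383 (np.float64(332.6), np.float64(188.6))
pin 0.64 [292.0, 216.0, 300.0, 222.0] 34 (np.float64(295.9), np.float64(218.5))
jar_a 0.86 [276.0, 227.0, 288.0, 255.0] 361 (np.float64(281.3), np.float64(239.2))
jar_a 0.8 [280.0, 197.0, 296.0, 220.0] 272 (np.float64(287.1), np.float64(206.8))
jar_a 0.66 [276.0, 164.0, 378.0, 234.0] 2300 (np.float64(332.4), np.float64(197.6))
jar_a 0.53 [293.0, 191.0, 305.0, 212.0] 236 (np.float64(297.6), np.float64(200.7))
short_a 0.54 [300.0, 188.0, 316.0, 208.0] 222 (np.float64(307.6), np.f
[... 1647 characters left out ...]
(334.7), np.float64(197.0))
new_1 0.85 [207.0, 204.0, 232.0, 222.0] 379 (np.float64(218.0), np.float64(211.6))
new_1 0.66 [439.0, 216.0, 468.0, 235.0] 475 (np.float64(452.2), np.float64(227.5))
new_1 0.59 [452.0, 257.0, 481.0, 271.0] 468 (np.float64(465.9), np.float64(263.7))
roll 0.71 [399.0, 152.0, 426.0, 177.0] 423 (np.float64(410.4), np.float64(161.9))
ramekin 0.72 [274.0, 189.0, 425.0, 226.0] 3966 (np.float64(362.9), np.float64(210.0))
ramekin 0.69 [355.0, 148.0, 382.0, 175.0] 504 (np.float64(367.4), np.float64(162.0))
stop_fin 0.65 [348.0, 187.0, 368.0, 221.0] 606 (np.float64(357.8), np.float64(204.3))
stop_fin 0.31 [286.0, 210.0, 290.0, 215.0] 43 (np.float64(286.4), np.float64(211.9))
```

```bash
python3 - <<'E'
import cv2,numpy as np
t=cv2.imread('pics/top0.png');s=cv2.imread('pics/scene0.png')
a=cv2.resize(t[140:290,195:495],(700,350),interpolation=cv2.INTER_CUBIC)
b=cv2.resize(s[140:272,235:415],(340,249),interpolation=cv2.INTER_CUBIC)
c=cv2.resize(t[195:280,430:490],(176,249),interpolation=cv2.INTER_CUBIC)
d=cv2.resize(t[195:240,200:270],(184,118),interpolation=cv2.INTER_CUBIC)
o=np.zeros((600,700,3),np.uint8);o[:350]=a;o[350:599,:340]=b;o[350:599,340:516]=c;o[350:468,516:]=d
cv2.imwrite('pics/v1.png',o)
E
```

```text
(no output)
```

View pics/v1.png

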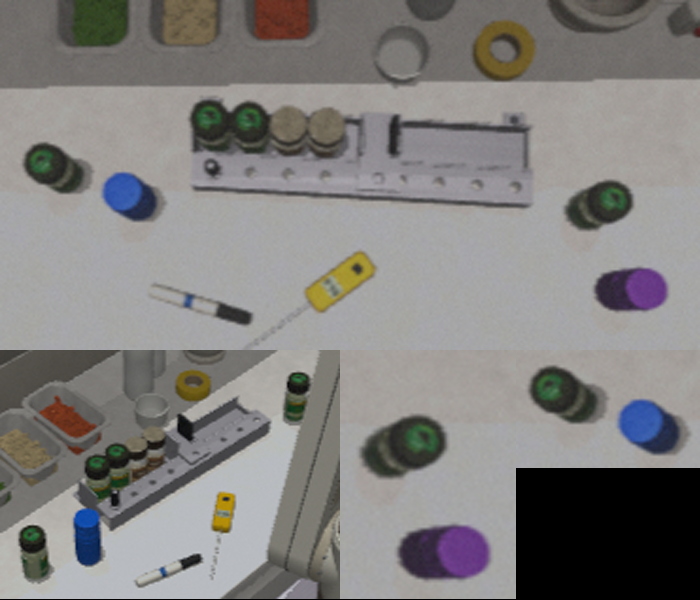

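The top view shows two waiting tall jars with green-patched black caps, at top-image px (216,210) on the left and (453,227) on the right. The blue jar at (251,224) and the purple one at (466,264) are look-alikes; the crop confirms their plain blue and purple caps. The third new jar is absent. That makes a row of 6, so the stop goes to 0.080.

```bash
cat > h.py <<'E'
from workcell import *
import cv2,numpy as np
from scipy.optimize import minimize,least_squares
def ray(c,uv,z):
    V=np.asarray(c['view']);R,t=V[:3,:3],V[:3,3];o=-R.T@t
    d=R.T@np.linalg.solve(c['K'],np.array([uv[0],uv[1],1.]));return (o+d*(z-o[2])/d[2])
def proj(c,P):
    V=np.asarray(c['view']);p=np.atleast_2d(P)@V[:3,:3].T+V[:3,3];q=p@np.asarray(c['K']).T;return q[:,:2]/q[:,2:]
def cyl(x,y,r,z0,z1):
    a=np.linspace(0,2*np.pi,40);return np.array([[x+r*np.cos(t),y+r*np.sin(t),z] for z in(z0,z1) for t in a])
def fitcyl(c,reg,r,z0,z1,g):
    "best x,y for a silhouette: mask IoU"
    S=8;ys,xs=np.nonzero(reg);u0,v0=xs.min()-25,ys.min()-25;w,h=xs.max()-u0+25,ys.max()-v0+25
    m=cv2.resize(reg[v0:v0+h,u0:u0+w].astype(np.uint8),None,fx=S,fy=S,interpolation=cv2.INTER_NEAREST)
    def f(p):
        q=((proj(c,cyl(p[0],p[1],r,z0,z1))-[u0,v0]+.5)*S).astype(np.int32);k=np.zeros_like(m);cv2.fillConvexPoly(k,cv2.convexHull(q),1)
        return -(k&m).sum()/max((k|m).sum(),1)
    s=minimize(f,g,method='Nelder-Mead',options=dict(initial_simplex=np.array([g,[g[0]+.01,g[1]],[g[0],g[1]+.01]]),xatol=1e-4));return s.x,-s.fun
def dark(c,uv,r=4,sign=-1):
    g=cv2.cvtColor(c['image'],cv2.COLOR_RGB2GRAY).astype(float);u,v=int(round(uv[0])),int(round(uv[1]));p=g[v-r:v+r+1,u-r:u+r+1]
    w=np.clip(np.median(p)-8-p,0,None) if sign<0 else np.clip(p-np.median(p)-8,0,None)
    yy,xx=np.mgrid[v-r:v+r+1,u-r:u+r+1];return np.array([(w*xx).sum(),(w*yy).sum()])/max(w.sum(),1e-6)
E
python3 - <<'E'
from h import *
c=camera('top')
idx=np.array([1,2,3,6,7,8]);P=[]
for u in [(302.6,213.7),(318.4,214.6),(334.7,215),(382.7,217.6),(399,218.7),(415.7,219.7)]:
    d=dark(c,u);P.append(ray(c,d,.034));print(u,d.round(2),P[-1].round(4))
P=np.array(P);y=176-45*idx
def f(p): return np.r_[P[:,0]-(p[0]-.048*np.cos(p[2])-y/1e3*np.sin(p[2])),P[:,1]-(p[1]-.048*np.sin(p[2])+y/1e3*np.cos(p[2]))]
s=least_squares(f,[.45,0,0]);print('rack',s.x,np.degrees(s.x[2]),(s.fun*1e3).round(1))
d=dark(c,(357,216.7));h=ray(c,d,.042);print('stophole',d,h)
print('fin top', ray(c,(348+16,197),.092), ray(c,(195+394/2.333,140+133/2.333),.07))
for q,r,z1 in [('jar_a',.0225,.105),('short_a',.0215,.096),('roll',.0365,.025),('ramekin',.0355,.044)]:
    for n in ['top','scene']:
        k=c if n=='top' else camera('scene')
        for D in silhouettes(q,k):
            ys,xs=np.nonzero(D['region']);
            if D['conf']<.5 or len(xs)>1000: continue
            g=ray(k,(xs.mean(),ys.mean()),z1*.6)[:2]; p,i=fitcyl(k,D['region'],r,0.,z1,g);print(q,n,(int(xs.mean()),int(ys.mean())),p.round(4),round(i,2))
for D in silhouettes('new_1',c):
    ys,xs=np.nonzero(D['region']);g=ray(c,(xs.mean(),ys.mean()),.06)[:2];p,i=fitcyl(c,D['region'],.0225,0.,.105,g);print('new',(int(xs.mean()),int(ys.mean())),p.round(4),round(i,2))
E
```

```text
(302.6, 213.7) [301.55 212.79] [0.4723 0.0294 0.034 ]
(318.4, 214.6) [317.84 213.5 ] [ 0.4698 -0.0164  0.034 ]
(334.7, 215) [333.98 214.08] [ 0.4678 -0.0616  0.034 ]
(382.7, 217.6) [383.15 216.71] [ 0.459  -0.1981  0.034 ]
(399, 218.7) [399.46 217.91] [ 0.4552 -0.243   0.034 ]
(415.7, 219.7) [416.11 219.07] [ 0.4515 -0.2887  0.034 ]
rack [ 0.51221019 -0.10641622 -0.06509335] -3.729574236030604 [-0.5 -0.1  0.8  0.8 -0.1 -0.9  2.   1.1  0.8 -1.  -1.  -1.8]
stophole [356.39513678 217.66261398] [ 0.45579819 -0.12318224  0.042     ]
fin top [ 0.50350504 -0.14062155  0.092     ] [ 0.50808635 -0.14264068  0.07      ]
jar_a top (250, 224) [0.5191 0.1804] -0.0
jar_a top (302, 194) [0.5443 0.0839] -0.0
jar_a scene (281, 238) [0.4582 0.2313] -0.0
jar_a scene (297, 201) [0.5469 0.0769] -0.0
jar_a scene (286, 206) [0.5543 0.1214] -0.0
short_a top (318, 195) [0.5414 0.0391] -0.0
short_a top (334, 196) [ 0.54   -0.0049] -0.0
short_a scene (317, 189) [ 0.5364 -0.0334] -0.0
short_a scene (307, 197) [0.5334 0.0171] -0.0
roll top (410, 161) [ 0.6381 -0.2067] -0.0
roll scene (337, 158) [ 0.6356 -0.1723] -0.0
ramekin top (366, 162) [ 0.6329 -0.0774] -0.0
ramekin scene (315, 171) [ 0.6314 -0.0462] -0.0h.py:17: RuntimeWarning: overflow encountered in scalar negative
  return -(k&m).sum()/max((k|m).sum(),1)
Traceback (most recent call last):
ValueError: only the last four pictures can be asked about
```

Request:
drive_tool([
  [[27.8,24.6,0],[0,0,-2.2],1],
  [[27.8,24.6,0],[0,0,-2.2],1],
  [[27.8,24.6,0],[0,0,-2.2],1],
  [[27.8,24.6,0],[0,0,-2.2],1],
  [[27.8,24.6,0],[0,0,-2.2],1],
  [[27.8,24.6,0],[0,0,-2.2],1],
  [[27.8,24.6,0],[0,0,-2.2],1],
  [[27.8,24.6,0],[0,0,-2.3],1],
])

```text
clock: 2.32
eef_pos: [0.3442, -0.287, 0.2316]
tool_rot: [0.999, -0.034, 0.0, 0.0]
ft_force: [0.7, -0.7, 0.0]
grip_width: 0.0854
grasp_force: 0.0
```

Request:
drive_tool([
  [[27.8,24.6,0],[0,0,0],1],
  [[27.8,24.6,0],[0,0,0],1],
  [[27.8,24.6,0],[0,0,0],1],
  [[27.8,24.6,0],[0,0,0],1],
  [[27.8,24.6,0],[0,0,0],1],
  [[27.8,24.6,0],[0,0,0],1],
  [[0,0,0],[0,0,0],0.6],
  [[0,0,0],[0,0,0],0.6],
])

```text
clock: 2.98
eef_pos: [0.5109, -0.1393, 0.2307]
tool_rot: [1.0, -0.031, -0.0, 0.0]
ft_force: [-0.9, -0.6, 0.2]
grip_width: 0.0641
grasp_force: 0.0
```

```bash
sed -i 's/return -(k&m).sum()/return -float((k\&m).sum())/' h.py; python3 - <<'E'
from h import *
o=get_obs();print(o['clock'],o['eef_pos'],o['joint_pos'].round(2) if hasattr(o['joint_pos'],'round') else o['joint_pos'],o['grip_width'])
c=camera('wrist');cv2.imwrite('pics/w1.png',c['image'][:,:,::-1]);print(np.round(c['view'],3).tolist(),c['K'][0][0])
print('rack pts exp', proj(c,np.array([[.507,-.141,.092]])))
for q in ['stop','short_a']:
  for D in silhouettes(q,c): print(q,D['conf'],D['bbox'])
for n in ['top','scene']:
  k=camera(n)
  for q,r,z1 in [('jar_a',.0225,.105),('short_a',.0215,.096),('new_1',.0225,.105)]:
    for D in silhouettes(q,k):
        ys,xs=np.nonzero(D['region'])
        if D['conf']<.4 or len(xs)>1000: continue
        z0=.004 if .08*0 else 0.
        g=ray(k,(xs.mean(),ys.mean()),z1*.6)[:2]; p,i=fitcyl(k,D['region'],r,z0,z1,g);print(q,n,(int(xs.mean()),int(ys.mean())),p.round(4),round(i,2))
E
```

```text
2.9833 [ 0.51088579 -0.13929244  0.2307401 ] [-0.27  0.3   0.08  1.35 -0.    2.94] 0.06411501471159997
[[-0.061, -0.998, 0.001, -0.108], [-0.952, 0.059, 0.301, 0.455], [-0.301, 0.017, -0.954, 0.535], [0.0, 0.0, 0.0, 1.0]] 279.1722865560404
rack pts exp [[321.52158017 190.66247887]]
stop 0.8 [284.9, 152.5, 330.8, 229.4]
short_a 0.89 [180.4, 156.8, 242.8, 210.1]
short_a 0.83 [223.5, 156.2, 279.6, 212.7]
jar_a top (250, 223) [0.4385 0.167 ] 0.93
jar_a top (302, 194) [0.5184 0.0246] 0.93
short_a top (333, 195) [ 0.5139 -0.062 ] 0.77
new_1 top (453, 227) [ 0.4244 -0.3771] 0.87
new_1 top (465, 264) [ 0.3274 -0.4045] 0.94
new_1 top (218, 211) [0.4734 0.2568] 0.95
jar_a scene (281, 238) [0.4379 0.1671] 0.93
jar_a scene (332, 188) [ 0.4945 -0.1216] 0.6
jar_a scene (297, 201) [0.5365 0.0048] 0.67
jar_a scene (286, 206) [0.5288 0.0619] 0.71
short_a scene (307, 196) [ 0.524  -0.0325] 0.7
short_a scene (314, 171) [ 0.591  -0.1327] 0.51
short_a scene (317, 191) [ 0.5217 -0.0756] 0.75
new_1 scene (420, 170) [ 0.3295 -0.4261] 0.31
new_1 scene (252, 246) [0.4753 0.2571] 0.92
```

View pics/w1.png

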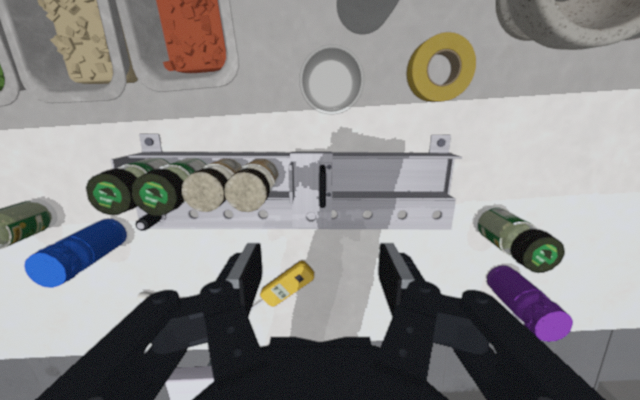

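The wrist view shows the fin at (323,186), the stop hole at (311,215), six free rail holes along row 214, the pin at (148,222), and jars in the order tall, tall, short, short from left to right. The roll and ramekin lie well behind.

```bash
cat >> h.py <<'E'
def fitrack(c,px,idx,z=.036):
    P=np.array([ray(c,u,z) for u in px]);y=.176-.045*np.array(idx)
    f=lambda p:np.r_[P[:,0]-(p[0]-.048*np.cos(p[2])-y*np.sin(p[2])),P[:,1]-(p[1]-.048*np.sin(p[2])+y*np.cos(p[2]))]
    s=least_squares(f,[.51,-.1,-.06]);return s.x,(s.fun*1e3).round(1)
def r2w(r,x,y): return np.array([r[0]+x*np.cos(r[2])-y*np.sin(r[2]),r[1]+x*np.sin(r[2])+y*np.cos(r[2])])
def w2r(r,p): 
    d=np.asarray(p)[:2]-r[:2];return np.array([d[0]*np.cos(r[2])+d[1]*np.sin(r[2]),-d[0]*np.sin(r[2])+d[1]*np.cos(r[2])])
E
python3 - <<'E'
from h import *
c=camera('wrist')
px=[dark(c,u,6) for u in [(194,214),(229,214),(263,214),(367,215),(402,215),(437,215)]]
print(np.round(px,1).tolist())
r,res=fitrack(c,px,[1,2,3,6,7,8]);print('rack',r.round(4),res)
hp=dark(c,(311,215),6);h=ray(c,hp,.044);print('stophole',hp,h.round(4),w2r(r,h).round(4),'fin',ray(c,(323,168),.092).round(4), ray(c,(323,206),.092).round(4), w2r(r,ray(c,(323,186),.09)))
g=cv2.cvtColor(c['image'],cv2.COLOR_RGB2GRAY);print(g[140:235:1,380].tolist())
for y in (-.15,.2,-.2): print(proj(c,np.array([[*r2w(r,x,y),.036] for x in(-.068,-.028,.025,.028)])).round(1).tolist())
for q,rr,z1 in [('short_a',.0215,.096),('jar_a',.0225,.105)]:
    for D in silhouettes(q,c):
        ys,xs=np.nonzero(D['region'])
        if D['conf']<.4 : continue
        p,i=fitcyl(c,D['region'],rr,0.004,z1+.004,ray(c,(xs.mean(),ys.mean()),.06)[:2]);print(q,(int(xs.mean()),int(ys.mean())),p.round(4),w2r(r,p).round(4),round(i,2))
E
```

```text
[[189.9, 215.0], [225.5, 214.9], [260.0, 215.5], [367.1, 216.3], [401.9, 215.1], [437.3, 214.4]]
rack [ 0.5072 -0.1068 -0.0657] [ 0.5  0.5 -0.3 -1.6 -0.   0.9  2.4  1.4  2.  -1.6 -1.7 -2.5]
stophole [309.83645533 218.74135447] [ 0.4561 -0.1253  0.044 ] [-0.0497 -0.0218] fin [ 0.5296 -0.146   0.092 ] [ 0.4886 -0.1435  0.092 ] [ 0.0053701  -0.03779317]
[166, 164, 162, 163, 162, 162, 161, 161, 160, 160, 156, 122, 89, 79, 89, 116, 123, 124, 135, 142, 142, 142, 143, 140, 140, 140, 140, 140, 140, 139, 137, 139, 140, 140, 138, 138, 138, 139, 140, 142, 141, 140, 142, 138, 139, 139, 141, 140, 141, 135, 110, 87, 82, 82, 82, 82, 89, 115, 119, 126, 132, 131, 133, 134, 134, 133, 133, 135, 143, 145, 146, 148, 148, 148, 145, 146, 146, 147, 146, 144, 145, 143, 143, 141, 143, 141, 141, 145, 163, 175, 179, 179, 179, 188, 206]
[[407.6, 229.4], [410.6, 200.4], [414.8, 158.9], [415.1, 156.5]]
[[141.4, 229.6], [135.4, 200.6], [126.7, 159.1], [126.2, 156.6]]
[[445.6, 229.3], [449.9, 200.4], [455.9, 158.9], [456.3, 156.4]]
short_a (206, 183) [ 0.5159 -0.0185] [0.0029 0.0887] 0.81
short_a (249, 183) [ 0.5127 -0.0629] [0.0026 0.0441] 0.97
short_a (327, 187) [ 0.4915 -0.1045] [-0.0159  0.0012] 0.11
jar_a (116, 185) [0.5216 0.0698] [0.0028 0.1771] 0.62Traceback (most recent call last):
  File "<stdin>", line 13, in <module>
  File "h.py", line 14, in fitcyl
    m=cv2.resize(reg[v0:v0+h,u0:u0+w].astype(np.uint8),None,fx=S,fy=S,interpolation=cv2.INTER_NEAREST)
cv2.error: OpenCV(4.12.0) /io/opencv/modules/imgproc/src/resize.cpp:4208: error: (-215:Assertion failed) !ssize.empty() in function 'resize'
```

Request:
drive_tool([
  [[-2,-5,0],[0,0,0],0.3],
  [[0,0,-36],[0,0,0],0.3],
  [[0,0,-36],[0,0,0],0.3],
  [[0,0,-36],[0,0,0],0.3],
  [[0,0,-30],[0,0,0],0.3],
  [[0,0,-20],[0,0,0],0.3],
  [[0,0,-10],[0,0,0],0.3],
  [[0,0,0],[0,0,0],0.3],
])

```text
clock: 4.35
eef_pos: [0.5059, -0.1455, 0.0609]
tool_rot: [0.999, -0.033, -0.003, -0.001]
ft_force: [0.5, 0.3, 0.3]
grip_width: 0.0256
grasp_force: 0.0
```

Request:
drive_tool([
  [[0,0,0],[0,0,0],0],
  [[0,0,0],[0,0,0],0],
  [[0,0,0],[0,0,0],0],
  [[0,0,0],[0,0,0],0],
  [[0,0,0],[0,0,0],0],
])

```text
clock: 4.77
eef_pos: [0.5086, -0.1459, 0.0644]
tool_rot: [0.999, -0.032, 0.001, 0.0]
ft_force: [-0.0, 0.7, 0.8]
grip_width: 0.0067
grasp_force: 60.7
```

Request:
drive_tool([
  [[-0.5,-8,0],[0,0,0],0],
  [[-1.3,-20,0],[0,0,0],0],
  [[-1.4,-21,0],[0,0,0],0],
  [[-1.4,-21,0],[0,0,0],0],
  [[-1.4,-21,0],[0,0,0],0],
  [[-1.4,-21,0],[0,0,0],0],
  [[-1.3,-20,0],[0,0,0],0],
  [[-1,-14,0],[0,0,0],0],
])

```text
clock: 5.43
eef_pos: [0.499, -0.2942, 0.0645]
tool_rot: [0.999, -0.033, 0.001, 0.001]
ft_force: [1.1, 2.6, 2.8]
grip_width: 0.0068
grasp_force: 61.1
```

Request:
drive_tool([
  [[0,0,0],[0,0,0],0],
  [[0,0,0],[0,0,0],0],
])

```text
clock: 5.6
eef_pos: [0.4991, -0.294, 0.0645]
tool_rot: [0.999, -0.033, 0.001, 0.002]
ft_force: [1.0, -1.6, 5.1]
grip_width: 0.0071
grasp_force: 62.5
```

Request:
drive_tool([
  [[0,0,0],[0,0,0],0.3],
  [[0,0,0],[0,0,0],0.3],
  [[0,0,30],[0,0,0],0.3],
  [[0,0,38],[0,0,0],1],
  [[0,0,38],[0,0,0],1],
  [[0,9,32],[0,0,6.92],1],
  [[1,18,0],[0,0,6.92],1],
  [[1,18,0],[0,0,6.92],1],
])

```text
clock: 6.27
eef_pos: [0.5015, -0.2471, 0.2041]
tool_rot: [0.989, 0.151, 0.002, 0.002]
ft_force: [-0.9, -0.6, -0.7]
grip_width: 0.0841
grasp_force: 0.0
```

Request:
drive_tool([
  [[1,18,0],[0,0,6.92],1],
  [[1,18,0],[0,0,6.92],1],
  [[1,18,0],[0,0,6.92],1],
  [[1,18,0],[0,0,6.92],1],
  [[1,18,0],[0,0,6.92],1],
  [[1,18,0],[0,0,6.92],1],
  [[2,18,0],[0,0,6.92],1],
  [[2,18,0],[0,0,6.92],1],
])

```text
clock: 6.93
eef_pos: [0.5096, -0.1015, 0.2009]
tool_rot: [0.805, 0.593, -0.001, -0.0]
ft_force: [-0.4, 0.1, 0.1]
grip_width: 0.0852
grasp_force: 0.0
```

Request:
drive_tool([
  [[1,18,0],[0,0,6.92],1],
  [[1,18,0],[0,0,6.92],1],
  [[0,0,0],[0,0,0],1],
  [[0,0,0],[0,0,0],1],
])

```text
clock: 7.27
eef_pos: [0.5118, -0.0659, 0.201]
tool_rot: [0.73, 0.684, -0.001, -0.0]
ft_force: [0.4, 0.9, -0.1]
grip_width: 0.0854
grasp_force: 0.0
```

```bash
python3 - <<'E'
from h import *
o=get_obs();print(o['eef_pos'],o['joint_pos'],o['tool_rot'])
c=camera('wrist');cv2.imwrite('pics/w2.png',c['image'][:,:,::-1]);print(np.round(c['view'],3).tolist())
r=np.array([.510,-.1066,-.0657])
for x,y,z in [(0,.044,.1),(0,.088,.1),(-.048,.041,.036),(.025,0,.036),(-.025,0,.036),(-.068,0,.036)]: print((x,y,z),proj(c,[[*r2w(r,x,y),z]]).round(1))
E
```

```text
[ 0.51178892 -0.0658566   0.2010054 ] [-1.27549046e-01  2.87770488e-01 -1.16606446e-02  1.27220859e+00
 -7.25837607e-04  1.50829528e+00] [ 7.29726492e-01  6.83738940e-01 -5.48362488e-04 -9.40185474e-05]
[[0.998, -0.065, -0.001, -0.514], [-0.061, -0.951, 0.302, -0.062], [-0.021, -0.301, -0.953, 0.342], [0.0, 0.0, 0.0, 1.0]]
(0, 0.044, 0.1) [[321.7 195.3]]
(0, 0.088, 0.1) [[321.9 146.5]]
(-0.048, 0.041, 0.036) [[279.1 181.4]]
(0.025, 0, 0.036) [[342.6 215.3]]
(-0.025, 0, 0.036) [[300.1 215.2]]
(-0.068, 0, 0.036) [[263.6 215.2]]
```

View pics/w2.png

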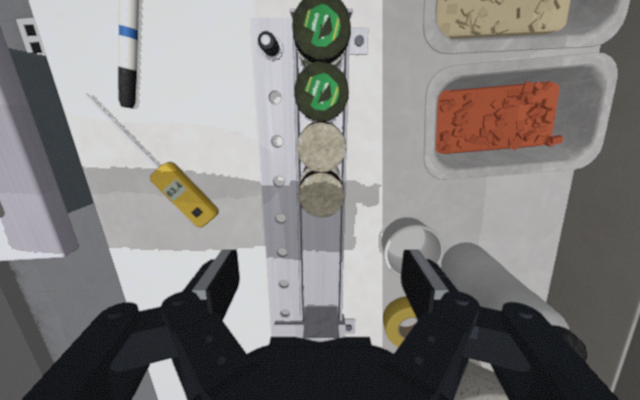

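The wrist view shows short_b at (322,193), short_a at (322,147), the talls at (322,92) and (322,27), and the trough walls at columns 301 and 343. Each is within 2 px of its predicted position.

Request:
drive_tool([
  [[1,3.5,0],[0,0,0],0.85],
  [[0,0,-36],[0,0,0],0.85],
  [[0,0,-36],[0,0,0],0.85],
  [[0,0,-36],[0,0,0],0.85],
  [[0,0,-28],[0,0,0],0.85],
  [[0,0,-12],[0,0,0],0.85],
  [[0,0,0],[0,0,0],0.85],
  [[0,0,0],[0,0,0],0],
])

```text
clock: 7.98
eef_pos: [0.5127, -0.0639, 0.0528]
tool_rot: [0.731, 0.683, -0.001, -0.001]
ft_force: [-0.6, -0.2, -0.3]
grip_width: 0.0619
grasp_force: 0.0
```

Request:
drive_tool([
  [[0,0,0],[0,0,0],0],
  [[0,0,0],[0,0,0],0],
  [[0,0,0],[0,0,0],0],
  [[0,0,0],[0,0,0],0],
])

```text
clock: 8.32
eef_pos: [0.5145, -0.0638, 0.0549]
tool_rot: [0.73, 0.683, 0.001, 0.001]
ft_force: [-0.7, -1.0, 5.3]
grip_width: 0.0417
grasp_force: 60.6
```

Request:
drive_tool([
  [[0,0,3],[0,0,0],0],
  [[-1.3,-20,0],[0,0,0],0],
  [[-1.8,-28,0],[0,0,0],0],
  [[-1.8,-28,0],[0,0,0],0],
  [[-1.8,-28,0],[0,0,0],0],
  [[-1.8,-28,0],[0,0,0],0],
  [[-1.5,-21,0],[0,0,0],0],
  [[-0.7,-10,0],[0,0,0],0],
])

```text
clock: 8.98
eef_pos: [0.5021, -0.2288, 0.0562]
tool_rot: [0.731, 0.682, -0.0, 0.0]
ft_force: [-0.3, 0.9, -2.1]
grip_width: 0.0419
grasp_force: 60.6
```

Request:
drive_tool([
  [[0,0,0],[0,0,0],0],
  [[0,0,-3],[0,0,0],0],
  [[0,0,0],[0,0,0],0],
  [[0,0,0],[0,0,0],0.85],
  [[0,0,0],[0,0,0],0.85],
  [[0,0,0],[0,0,0],0.85],
])

```text
clock: 9.48
eef_pos: [0.5028, -0.225, 0.0534]
tool_rot: [0.729, 0.684, 0.0, -0.0]
ft_force: [0.5, 0.1, -0.0]
grip_width: 0.0726
grasp_force: 0.0
```

Request:
drive_tool([
  [[2,30,0],[0,0,0],0.85],
  [[2.2,36,0],[0,0,0],0.85],
  [[2.2,36,0],[0,0,0],0.85],
  [[2.2,36,0],[0,0,0],0.85],
  [[2.2,36,0],[0,0,0],0.85],
  [[1.8,25,0],[0,0,0],0.85],
  [[0.6,8,0],[0,0,0],0.85],
  [[0,0,0],[0,0,0],0.85],
])

```text
clock: 10.15
eef_pos: [0.5157, -0.0167, 0.0532]
tool_rot: [0.728, 0.685, 0.0, -0.0]
ft_force: [0.1, -0.4, 0.6]
grip_width: 0.0724
grasp_force: 0.0
```

Request:
drive_tool([
  [[0,0,0],[0,0,0],0],
  [[0,0,0],[0,0,0],0],
  [[0,0,0],[0,0,0],0],
  [[0,0,0],[0,0,0],0],
  [[0,0,0],[0,0,0],0],
])

```text
clock: 10.57
eef_pos: [0.5159, -0.0205, 0.0535]
tool_rot: [0.731, 0.683, 0.0, 0.0]
ft_force: [-0.4, -1.0, 1.6]
grip_width: 0.0417
grasp_force: 60.8
```

Request:
drive_tool([
  [[0,0,3],[0,0,0],0],
  [[-1.3,-20,0],[0,0,0],0],
  [[-1.8,-28,0],[0,0,0],0],
  [[-1.8,-28,0],[0,0,0],0],
  [[-1.8,-28,0],[0,0,0],0],
  [[-1.8,-28,0],[0,0,0],0],
  [[-1.3,-18,0],[0,0,0],0],
  [[-0.7,-9,0],[0,0,0],0],
])

```text
clock: 11.23
eef_pos: [0.5042, -0.1809, 0.0557]
tool_rot: [0.731, 0.682, -0.001, -0.0]
ft_force: [0.1, -0.3, -2.6]
grip_width: 0.0417
grasp_force: 61.0
```

Request:
drive_tool([
  [[0,0,0],[0,0,0],0],
  [[0,0,-3],[0,0,0],0],
  [[0,0,0],[0,0,0],0],
])

```text
clock: 11.48
eef_pos: [0.5053, -0.1777, 0.0535]
tool_rot: [0.73, 0.684, -0.0, 0.0]
ft_force: [-0.0, -1.5, 1.4]
grip_width: 0.0416
grasp_force: 61.1
```

Request:
drive_tool([
  [[0,0,0],[0,0,0],0.85],
  [[0,0,0],[0,0,0],0.85],
  [[0,0,0],[0,0,0],0.85],
  [[0,0,36],[0,0,0],1],
  [[0,0,40],[0,0,0],1],
  [[0,0,40],[0,0,0],1],
  [[0,15,34],[0,0,0],1],
  [[-2,35,0],[0,0,0],1],
])

```text
clock: 12.15
eef_pos: [0.5082, -0.1311, 0.2114]
tool_rot: [0.731, 0.682, 0.004, 0.007]
ft_force: [1.0, -0.1, 1.1]
grip_width: 0.0854
grasp_force: 0.0
```

Request:
drive_tool([
  [[-3,38,0],[0,0,0],1],
  [[-3,38,0],[0,0,0],1],
  [[-3,38,0],[0,0,0],1],
  [[-3,38,0],[0,0,0],1],
  [[-3,38,0],[0,0,0],1],
  [[-3,38,0],[0,0,0],1],
  [[-3,38,0],[0,0,0],1],
  [[-3,38,0],[0,0,0],1],
])

```text
clock: 12.82
eef_pos: [0.4784, 0.1781, 0.2036]
tool_rot: [0.73, 0.684, 0.0, 0.0]
ft_force: [0.4, -0.4, -0.4]
grip_width: 0.0855
grasp_force: 0.0
```

Request:
drive_tool([
  [[-3,38,0],[0,0,0],1],
  [[-3,25,0],[0,0,0],1],
  [[0,0,0],[0,0,0],1],
  [[0,0,0],[0,0,0],1],
])

```text
clock: 13.15
eef_pos: [0.4724, 0.2404, 0.2031]
tool_rot: [0.729, 0.685, -0.0, 0.0]
ft_force: [0.8, -0.1, 1.3]
grip_width: 0.0852
grasp_force: 0.0
```

```bash
python3 - <<'E'
from h import *
o=get_obs();print(o['eef_pos'],o['joint_pos'])
r=np.array([.510,-.1066,-.0657])
c=camera('wrist');cv2.imwrite('pics/w3.png',c['image'][:,:,::-1])
for n,k in [('wrist',c),('top',camera('top'))]:
  for q,r_,z1 in [('new_1',.0225,.105),('short_a',.0215,.1),('jar_a',.0225,.109)]:
    for D in silhouettes(q,k):
      ys,xs=np.nonzero(D['region'])
      if D['conf']<.4 or len(xs)<20 or (n=='top' and len(xs)>1500):continue
      try:p,i=fitcyl(k,D['region'],r_,z1-.1 if q!='new_1' else 0,z1,ray(k,(xs.mean(),ys.mean()),.06)[:2])
      except Exception: continue
      print(q,n,(int(xs.mean()),int(ys.mean())),p.round(4),w2r(r,p).round(4),round(i,2))
E
```

```text
[0.47241542 0.24037798 0.20307578] [ 4.70796631e-01  3.13756586e-01  2.98836651e-02  1.28734440e+00
 -1.95506636e-04  2.10342878e+00]
new_1 wrist (319, 173) [0.4727 0.2597] [-0.0613  0.363 ] 0.97
jar_a wrist (293, 253) [0.4386 0.1714] [-0.0895  0.2727] 0.96
jar_a wrist (371, 323) [0.5178 0.0892] [-0.0051  0.1959] 0.53
jar_a wrist (347, 324) [0.5144 0.0187] [-0.0038  0.1253] 0.07
new_1 top (466, 263) [ 0.3279 -0.4047] [-0.1621 -0.3094] 0.92
new_1 top (218, 211) [0.4729 0.2555] [-0.0607  0.3589] 0.85
new_1 top (452, 227) [ 0.4241 -0.3763] [-0.068  -0.2748] 0.94
short_a top (375, 199) [ 0.5045 -0.1766] [-0.0009 -0.0702] 0.89
short_a top (411, 161) [ 0.6126 -0.2784] [ 0.1136 -0.1647] 0.59
jar_a top (302, 194) [0.5184 0.0241] [-0.0002  0.1309] 0.94
jar_a top (285, 193) [0.5201 0.0701] [-0.0015  0.177 ] 0.91
jar_a top (250, 223) [0.4371 0.1658] [-0.0906  0.267 ] 0.92
```

View pics/w3.png

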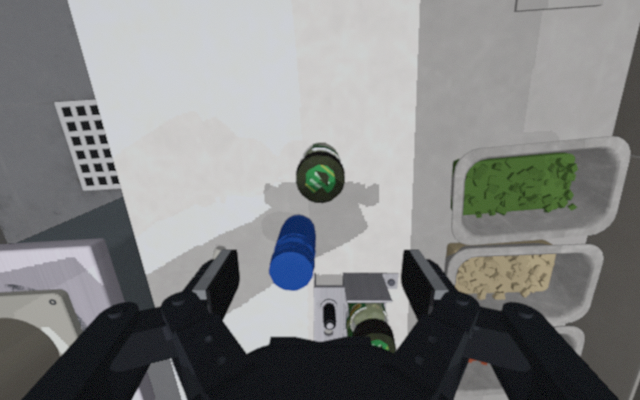

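The waiting jar with the green-patched cap stands at (319,173), the blue look-alike well clear at (293,253).

Request:
drive_tool([
  [[0.5,17,0],[0,0,0],1],
  [[0,0,-38],[0,0,0],1],
  [[0,0,-38],[0,0,0],1],
  [[0,0,-38],[0,0,0],1],
  [[0,0,-28],[0,0,0],1],
  [[0,0,-13],[0,0,0],1],
  [[0,0,0],[0,0,0],1],
  [[0,0,0],[0,0,0],0],
])

```text
clock: 14.22
eef_pos: [0.4734, 0.255, 0.0479]
tool_rot: [0.73, 0.683, -0.001, -0.0]
ft_force: [-0.3, -0.1, 0.3]
grip_width: 0.0758
grasp_force: 0.0
```

Request:
drive_tool([
  [[0,0,0],[0,0,0],0],
  [[0,0,0],[0,0,0],0],
  [[0,0,0],[0,0,0],0],
  [[0,0,0],[0,0,0],0],
  [[0,0,0],[0,0,0],0],
])

```text
clock: 14.63
eef_pos: [0.475, 0.2565, 0.0504]
tool_rot: [0.73, 0.683, 0.002, 0.001]
ft_force: [-0.8, -1.2, 7.9]
grip_width: 0.0436
grasp_force: 57.8
```

Request:
drive_tool([
  [[0,0,30],[0,0,0],0],
  [[0,0,40],[0,0,0],0],
  [[0,0,40],[0,0,0],0],
  [[0,0,35],[0,0,0],0],
  [[5,-35,0],[0,0,0],0],
  [[5,-35,0],[0,0,0],0],
  [[5,-35,0],[0,0,0],0],
  [[5,-35,0],[0,0,0],0],
])

```text
clock: 15.3
eef_pos: [0.4935, 0.1145, 0.1938]
tool_rot: [0.73, 0.684, 0.0, 0.0]
ft_force: [0.6, 0.6, -1.7]
grip_width: 0.0435
grasp_force: 59.0
```

Request:
drive_tool([
  [[5,-35,0],[0,0,0],0],
  [[5,-35,0],[0,0,0],0],
  [[5,-35,0],[0,0,0],0],
  [[4,-28,0],[0,0,0],0],
  [[1.5,-9,0],[0,0,0],0],
  [[0,0,0],[0,0,0],0],
  [[0,0,0],[0,0,0],0],
])

```text
clock: 15.88
eef_pos: [0.5139, -0.0264, 0.1932]
tool_rot: [0.73, 0.683, 0.0, -0.0]
ft_force: [-0.2, 1.0, -2.6]
grip_width: 0.0436
grasp_force: 58.7
```

```bash
python3 - <<'E'
from h import *
o=get_obs();print(o['eef_pos'],o['tool_rot'],o['ft_force'])
r=np.array([.510,-.1066,-.0657]);print('rack xy tcp',w2r(r,o['eef_pos']))
c=camera('wrist');cv2.imwrite('pics/w4.png',c['image'][:,:,::-1])
for x,y,z in [(-.048,.131,.036),(.025,.05,.036),(-.025,.05,.036),(0,.131,.109)]: print((x,y,z),proj(c,[[*r2w(r,x,y),z]]).round(1))
E
```

```text
[ 0.51393964 -0.02635519  0.19321524] [ 7.30408079e-01  6.83010871e-01  1.07154279e-04 -4.20430529e-04] [-0.22605292  1.00978795 -2.64798999]
rack xy tcp [-0.00133715  0.08033033]
(-0.048, 0.131, 0.036) [[276.3 136.9]]
(0.025, 0.05, 0.036) [[343.7 209.3]]
(-0.025, 0.05, 0.036) [[299.8 209.4]]
(0, 0.131, 0.109) [[322.4 144.9]]
```

View pics/w4.png

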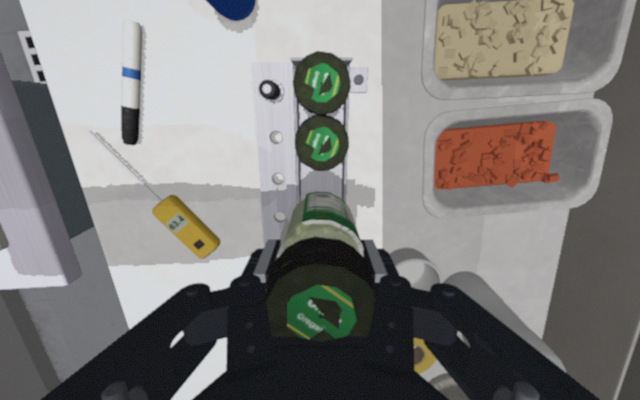

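The jar is held upright over the gap; jar_b's cap is at (322,143) and the trough walls run straight below the jar.

Request:
drive_tool([
  [[1.3,0,-25],[0,0,0],0],
  [[0,0,-35],[0,0,0],0],
  [[0,0,-30],[0,0,0],0],
  [[0,0,-10],[0,0,0],0],
  [[0,0,0],[0,0,0],0],
  [[0,0,-10],[0,0,0],0],
  [[0,0,-4],[0,0,0],0],
])

```text
clock: 16.52
eef_pos: [0.5169, -0.0257, 0.0802]
tool_rot: [0.73, 0.684, 0.001, 0.001]
ft_force: [-0.0, 0.4, -2.6]
grip_width: 0.0435
grasp_force: 58.6
```

Request:
drive_tool([
  [[0,0,-8],[0,0,0],0],
  [[0,0,-8],[0,0,0],0],
  [[0,0,-5],[0,0,0],0],
  [[0,0,-2],[0,0,0],0],
])

```text
clock: 16.85
eef_pos: [0.515, -0.0264, 0.0555]
tool_rot: [0.73, 0.683, -0.0, -0.0]
ft_force: [0.9, 0.1, -2.4]
grip_width: 0.0438
grasp_force: 58.6
```

Request:
drive_tool([
  [[0,0,-1],[0,0,0],0],
  [[0,0,0],[0,0,0],0.85],
  [[0,0,0],[0,0,0],0.85],
  [[0,0,0],[0,0,0],0.85],
  [[0,0,36],[0,0,0],0.9],
  [[0,0,40],[0,0,0],1],
  [[0,0,40],[0,0,0],1],
  [[0,0,31],[0,0,0],1],
])

```text
clock: 17.52
eef_pos: [0.5164, -0.0264, 0.2061]
tool_rot: [0.73, 0.683, 0.001, 0.001]
ft_force: [0.8, 0.3, -0.0]
grip_width: 0.085
grasp_force: 0.0
```

Request:
drive_tool([
  [[-9,-34,0],[0,0,0],1],
  [[-9,-34,0],[0,0,0],1],
  [[-9,-34,0],[0,0,0],1],
  [[-9,-34,0],[0,0,0],1],
  [[-9,-34,0],[0,0,0],1],
  [[-9,-34,0],[0,0,0],1],
  [[-9,-34,0],[0,0,0],1],
  [[-9,-34,0],[0,0,0],1],
])

```text
clock: 18.18
eef_pos: [0.4431, -0.3001, 0.2032]
tool_rot: [0.73, 0.683, 0.0, 0.001]
ft_force: [0.9, 1.4, 0.2]
grip_width: 0.0853
grasp_force: 0.0
```

Request:
drive_tool([
  [[-9,-34,0],[0,0,0],1],
  [[-9,-34,0],[0,0,0],1],
  [[0,-10,0],[0,0,0],1],
  [[0,0,0],[0,0,0],1],
  [[0,0,0],[0,0,0],1],
])

```text
clock: 18.6
eef_pos: [0.4254, -0.3765, 0.2024]
tool_rot: [0.73, 0.683, 0.0, -0.0]
ft_force: [-0.8, 0.1, 0.2]
grip_width: 0.0851
grasp_force: 0.0
```

```bash
python3 - <<'E'
from h import *
o=get_obs();print(o['eef_pos'],o['joint_pos'])
r=np.array([.510,-.1066,-.0657])
c=camera('wrist');cv2.imwrite('pics/w5.png',c['image'][:,:,::-1])
for n,k in [('wrist',c),('top',camera('top'))]:
  cv2.imwrite('pics/t5.png',k['image'][:,:,::-1])
  for q,r_,z1 in [('new_1',.0225,.105),('short_a',.0215,.1)]:
    for D in silhouettes(q,k):
      ys,xs=np.nonzero(D['region'])
      if D['conf']<.4 or len(xs)<20 or (n=='top' and len(xs)>1500):continue
      try:p,i=fitcyl(k,D['region'],r_,z1-.1 if q!='new_1' else 0,z1,ray(k,(xs.mean(),ys.mean()),.06)[:2])
      except Exception: continue
      print(q,n,(int(xs.mean()),int(ys.mean())),p.round(4),w2r(r,p).round(4),round(i,2))
E
```

```text
[ 0.42537796 -0.37646546  0.20240015] [-7.24799023e-01  3.88893756e-01  1.36841576e-01  1.31881140e+00
  6.09107448e-04  9.13079452e-01]
new_1 wrist (229, 219) [ 0.3278 -0.4036] [-0.1623 -0.3083] 0.92
new_1 wrist (318, 190) [ 0.4239 -0.3749] [-0.0683 -0.2733] 0.96
new_1 top (320, 195) [ 0.5144 -0.0239] [-0.001   0.0828] 0.93
new_1 top (464, 263) [ 0.3282 -0.4035] [-0.1619 -0.3082] 0.84
new_1 top (451, 227) [ 0.4245 -0.3755] [-0.0677 -0.274 ] 0.93
short_a top (376, 198) [ 0.5059 -0.1768] [ 0.0005 -0.0704] 0.89
short_a top (394, 199) [ 0.5009 -0.2257] [-0.0013 -0.1194] 0.9
```

View pics/w5.png

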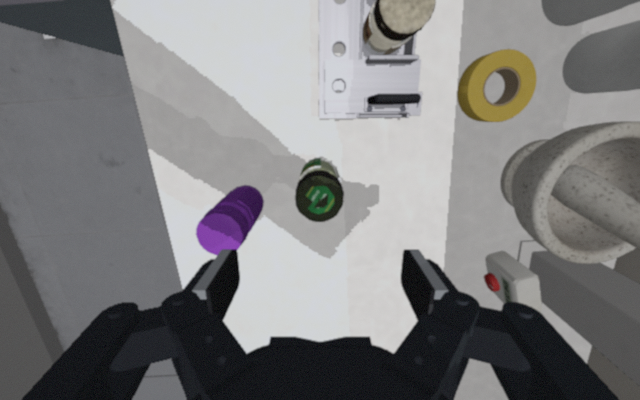

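The green-capped jar is at (318,190); the purple look-alike at (229,219) is about 17 mm clear of the front finger.

Request:
drive_tool([
  [[-1.2,1.2,0],[0,0,0],0.9],
  [[0,0,-38],[0,0,0],0.9],
  [[0,0,-38],[0,0,0],0.9],
  [[0,0,-38],[0,0,0],0.9],
  [[0,0,-28],[0,0,0],0.9],
  [[0,0,-13],[0,0,0],0.9],
  [[0,0,0],[0,0,0],0.9],
  [[0,0,0],[0,0,0],0],
])

```text
clock: 19.57
eef_pos: [0.424, -0.3744, 0.0469]
tool_rot: [0.73, 0.684, -0.0, -0.001]
ft_force: [0.5, -0.1, 0.7]
grip_width: 0.0665
grasp_force: 0.0
```

Request:
drive_tool([
  [[0,0,0],[0,0,0],0],
  [[0,0,0],[0,0,0],0],
  [[0,0,0],[0,0,0],0],
  [[0,0,0],[0,0,0],0],
  [[0,0,0],[0,0,0],0],
])

```text
clock: 19.98
eef_pos: [0.4255, -0.3761, 0.0495]
tool_rot: [0.73, 0.683, 0.0, 0.002]
ft_force: [-0.7, 0.7, 5.8]
grip_width: 0.0436
grasp_force: 60.4
```

Request:
drive_tool([
  [[0,0,30],[0,0,0],0],
  [[0,0,40],[0,0,0],0],
  [[0,0,40],[0,0,0],0],
  [[0,0,35],[0,0,0],0],
  [[9.6,33.5,0],[0,0,0],0],
  [[9.6,33.5,0],[0,0,0],0],
  [[9.6,33.5,0],[0,0,0],0],
  [[9.6,33.5,0],[0,0,0],0],
])

```text
clock: 20.65
eef_pos: [0.4625, -0.2398, 0.1925]
tool_rot: [0.73, 0.683, 0.0, 0.0]
ft_force: [1.5, 0.5, -2.6]
grip_width: 0.0435
grasp_force: 61.1
```

Request:
drive_tool([
  [[9.6,33.5,0],[0,0,0],0],
  [[9.6,33.5,0],[0,0,0],0],
  [[9.6,33.5,0],[0,0,0],0],
  [[9.6,33.5,0],[0,0,0],0],
  [[7,24,0],[0,0,0],0],
  [[2.8,9.4,0],[0,0,0],0],
  [[0,0,0],[0,0,0],0],
  [[0,0,0],[0,0,0],0],
])

```text
clock: 21.32
eef_pos: [0.5106, -0.0737, 0.1921]
tool_rot: [0.73, 0.684, -0.001, 0.0]
ft_force: [-0.6, -1.1, -2.4]
grip_width: 0.0432
grasp_force: 61.1
```

Request:
drive_tool([
  [[1.5,-1.3,-25],[0,0,0],0],
  [[0,0,-35],[0,0,0],0],
  [[0,0,-30],[0,0,0],0],
  [[0,0,-8],[0,0,0],0],
  [[0,0,0],[0,0,0],0],
  [[0,0,-10],[0,0,0],0],
  [[0,0,-4],[0,0,0],0],
])

```text
clock: 21.9
eef_pos: [0.5137, -0.0759, 0.0812]
tool_rot: [0.73, 0.683, 0.001, 0.001]
ft_force: [0.6, -0.6, -2.4]
grip_width: 0.0435
grasp_force: 61.0
```

Request:
drive_tool([
  [[0,0,-8],[0,0,0],0],
  [[0,0,-8],[0,0,0],0],
  [[0,0,-6],[0,0,0],0],
  [[0,0,-3.5],[0,0,0],0],
  [[0,0,0],[0,0,0],0],
])

```text
clock: 22.32
eef_pos: [0.512, -0.0748, 0.0541]
tool_rot: [0.73, 0.684, -0.0, -0.0]
ft_force: [0.3, -1.0, -2.4]
grip_width: 0.0435
grasp_force: 61.1
```

Request:
drive_tool([
  [[0,0,-0.5],[0,0,0],0],
  [[0,0,0],[0,0,0],0.85],
  [[0,0,0],[0,0,0],0.85],
  [[0,0,0],[0,0,0],0.85],
  [[0,0,36],[0,0,0],0.85],
  [[0,0,40],[0,0,0],0.85],
  [[0,0,40],[0,0,0],0.85],
  [[0,0,32],[0,0,-6.9],0.85],
])

```text
clock: 22.98
eef_pos: [0.5131, -0.0751, 0.2059]
tool_rot: [0.77, 0.638, 0.001, 0.001]
ft_force: [1.3, 0.4, 1.2]
grip_width: 0.0727
grasp_force: 0.0
```

Request:
drive_tool([
  [[-1,-18,0],[0,0,-6.92],0.6],
  [[-1,-18,0],[0,0,-6.92],0.6],
  [[-1,-18,0],[0,0,-6.92],0.6],
  [[-1,-18,0],[0,0,-6.92],0.6],
  [[-1,-18,0],[0,0,-6.92],0.6],
  [[-1,-18,0],[0,0,-6.92],0.6],
  [[-1,-18,0],[0,0,-6.92],0.6],
  [[-1,-18,0],[0,0,-6.92],0.6],
])

```text
clock: 23.65
eef_pos: [0.5045, -0.22, 0.2029]
tool_rot: [0.979, 0.205, 0.0, 0.0]
ft_force: [0.1, -0.8, 0.5]
grip_width: 0.0511
grasp_force: 0.0
```

Request:
drive_tool([
  [[-1,-18,0],[0,0,-6.92],0.3],
  [[-1,-18,0],[0,0,-6.92],0.3],
  [[-1,-18,0],[0,0,-6.92],0.3],
  [[-2,-20,0],[0,0,-6.92],0.3],
  [[0,0,0],[0,0,0],0.3],
  [[0,0,0],[0,0,0],0.3],
])

```text
clock: 24.15
eef_pos: [0.4992, -0.2938, 0.2025]
tool_rot: [0.999, -0.033, 0.0, -0.0]
ft_force: [-0.2, 0.4, 1.0]
grip_width: 0.0259
grasp_force: 0.0
```

```bash
python3 - <<'E'
from h import *
o=get_obs();print(o['eef_pos'],o['tool_rot'],o['joint_pos'][5])
r=np.array([.510,-.1066,-.0657])
c=camera('wrist');cv2.imwrite('pics/w6.png',c['image'][:,:,::-1])
for x,y,z in [(0,-.188,.092),(-.048,-.094,.036),(-.048,-.139,.036),(-.048,-.174,.044),(-.048,-.184,.036),(-.068,-.1,.036)]: print((x,y,z),proj(c,[[*r2w(r,x,y),z]]).round(1))
E
```

```text
[ 0.49924989 -0.2938407   0.20251629] [ 9.99468957e-01 -3.25840955e-02  2.82462243e-04 -3.66894064e-05] 2.674628427719799
(0, -0.188, 0.092) [[320.2 196.7]]
(-0.048, -0.094, 0.036) [[241.1 221.5]]
(-0.048, -0.139, 0.036) [[278.9 221.5]]
(-0.048, -0.174, 0.044) [[308.  224.1]]
(-0.048, -0.184, 0.036) [[316.7 221.5]]
(-0.068, -0.1, 0.036) [[247.4 236.8]]
```

View pics/w6.png

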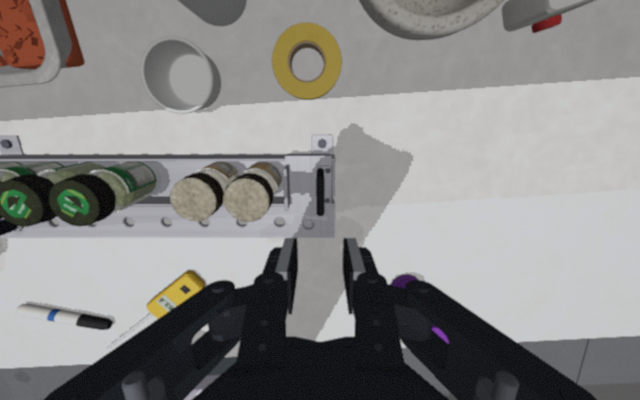

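The fin is at (320,190) and the stop hole at (308,223); the new jars and shorts stand in order in the trough.

```bash
python3 - <<'E'
from h import *
c=camera('wrist');r=np.array([.510,-.1066,-.0657])
for u in [(129,221),(166,221),(195,221),(232,221),(271,223),(308.5,223)]:
    d=dark(c,u,7);print(u,d.round(1),w2r(r,ray(c,d,.036)).round(4),w2r(r,ray(c,d,.044)).round(4))
g=cv2.resize(c['image'][205:245,100:345],None,fx=3.2,fy=3.2,interpolation=cv2.INTER_CUBIC);cv2.imwrite('pics/w6c.png',g[:,:,::-1])
E
```

```text
(129, 221) [127.2 222.2] [-0.0493  0.0426] [-0.0461  0.0366]
(166, 221) [165.  222.4] [-0.0496 -0.0024] [-0.0463 -0.0072]
(195, 221) [198.7 219.3] [-0.0455 -0.0431] [-0.0423 -0.0468]
(232, 221) [237.5 219.2] [-0.0453 -0.0891] [-0.0421 -0.0917]
(271, 223) [276.5 222.6] [-0.0495 -0.1353] [-0.0462 -0.1366]
(308.5, 223) [309.3 226.4] [-0.0544 -0.1744] [-0.051  -0.1747]
```

View pics/w6c.png

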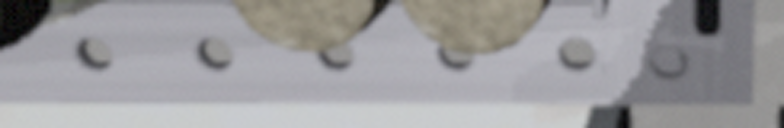

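Request:
drive_tool([
  [[0,0,-36],[0,0,0],0.3],
  [[0,0,-38],[0,0,0],0.3],
  [[0,0,-36],[0,0,0],0.3],
  [[0,0,-20],[0,0,0],0.3],
  [[0,0,-10],[0,0,0],0.3],
  [[0,0,0],[0,0,0],0],
  [[0,0,0],[0,0,0],0],
  [[0,0,0],[0,0,0],0],
])

```text
clock: 24.92
eef_pos: [0.499, -0.2923, 0.062]
tool_rot: [0.999, -0.032, -0.001, -0.0]
ft_force: [0.2, 0.8, -12.8]
grip_width: 0.0069
grasp_force: 61.5
```

Request:
drive_tool([
  [[0,0,0],[0,0,0],0],
  [[0,0,0],[0,0,0],0],
  [[0.5,8,0],[0,0,0],0],
  [[0.6,9,0],[0,0,0],0],
  [[0.6,9,0],[0,0,0],0],
  [[0.6,9,0],[0,0,0],0],
  [[0.6,9,0],[0,0,0],0],
  [[0.4,6,0],[0,0,0],0],
])

```text
clock: 25.58
eef_pos: [0.5022, -0.2424, 0.062]
tool_rot: [0.999, -0.032, -0.001, 0.001]
ft_force: [-0.1, -4.7, -16.4]
grip_width: 0.0069
grasp_force: 60.9
```

Request:
drive_tool([
  [[0.5,7,0],[0,0,0],0],
  [[0.5,7,0],[0,0,0],0],
  [[0.4,6,0],[0,0,0],0],
  [[0.3,4,0],[0,0,0],0],
  [[0.2,3,0],[0,0,0],0],
  [[0.1,1.5,0],[0,0,0],0],
  [[0,0,0],[0,0,0],0],
  [[0,0,0],[0,0,0],0],
])

```text
clock: 26.25
eef_pos: [0.5041, -0.2144, 0.062]
tool_rot: [0.999, -0.032, -0.001, 0.0]
ft_force: [-1.6, -3.7, -16.0]
grip_width: 0.0067
grasp_force: 60.9
```

```bash
python3 - <<'E'
from h import *
o=get_obs();print(o['eef_pos'],o['ft_force'])
c=camera('wrist');t=camera('top');r=np.array([.510,-.1066,-.0657])
a=c['image'];print(proj(c,[[*r2w(r,-.048,y),z] for y,z in [(.041,.036),(-.004,.036),(-.049,.036),(-.184,.036),(-.094,.044)]]).round(1).tolist())
print(proj(t,[[*r2w(r,-.048,y),z] for y,z in [(.041,.036),(-.004,.036),(-.049,.036),(-.184,.036),(-.094,.044)]]).round(1).tolist())
v=np.zeros((560,800,3),np.uint8);v[:250]=cv2.resize(a[130:330,0:640],(800,250),interpolation=cv2.INTER_CUBIC)
v[260:560]=cv2.resize(t['image'][175:235,270:430],(800,300),interpolation=cv2.INTER_CUBIC)
cv2.imwrite('pics/v7.png',v[:,:,::-1])
E
```

```text
[ 0.50409106 -0.21437224  0.06203404] [ -1.58053839  -3.73184048 -15.97801512]
[[110.0, 295.5], [173.4, 295.5], [236.7, 295.4], [426.6, 295.4], [299.3, 302.8]]
[[334.4, 215.0], [350.5, 215.9], [366.7, 216.8], [415.7, 219.5], [383.4, 217.2]]
```

View pics/v7.png

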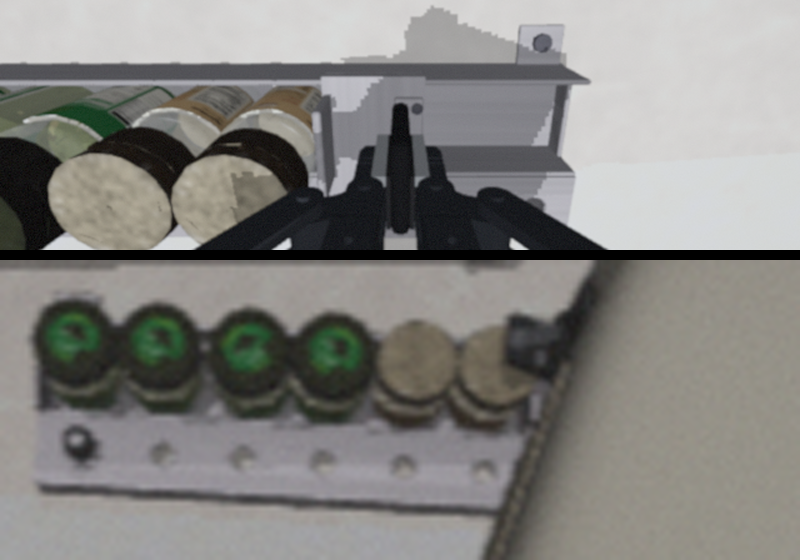

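Request:
drive_tool([
  [[0,0,0],[0,0,0],0.3],
  [[0,0,0],[0,0,0],0.3],
  [[0,0,30],[0,0,0],0.3],
  [[0,0,38],[0,0,0],0.3],
  [[0,0,38],[0,0,0],0.3],
  [[0,0,34],[0,0,0],0.3],
  [[0,0,0],[0,0,0],0.3],
  [[0,0,0],[0,0,0],0.3],
])

```text
clock: 27.02
eef_pos: [0.5084, -0.215, 0.2083]
tool_rot: [0.999, -0.032, 0.006, 0.002]
ft_force: [-0.5, 0.4, -0.0]
grip_width: 0.0256
grasp_force: 0.0
```

```bash
python3 - <<'E'
from h import *
o=get_obs();print(o['eef_pos'],o['ft_force'])
c=camera('wrist');r=np.array([.510,-.1066,-.0657])
print(proj(c,[[*r2w(r,-.048,y),z] for y,z in [(.041,.036),(-.004,.036),(-.049,.036),(-.139,.036),(-.184,.036),(-.094,.044)]]).round(1).tolist())
cv2.imwrite('pics/w8full.png',c['image'][:,:,::-1])
v=cv2.resize(c['image'][150:250,180:440],(780,300),interpolation=cv2.INTER_CUBIC);w=cv2.resize(c['image'][100:260,0:440],(780,284))
cv2.imwrite('pics/v8.png',np.vstack([v,w])[:,:,::-1])
E
```

```text
[ 0.5083932  -0.2150128   0.20833702] [-0.50686115  0.37700551 -0.0350712 ]
[[196.2, 224.5], [233.3, 224.5], [270.4, 224.5], [344.5, 224.5], [381.4, 224.5], [307.2, 227.0]]
```

View pics/v8.png

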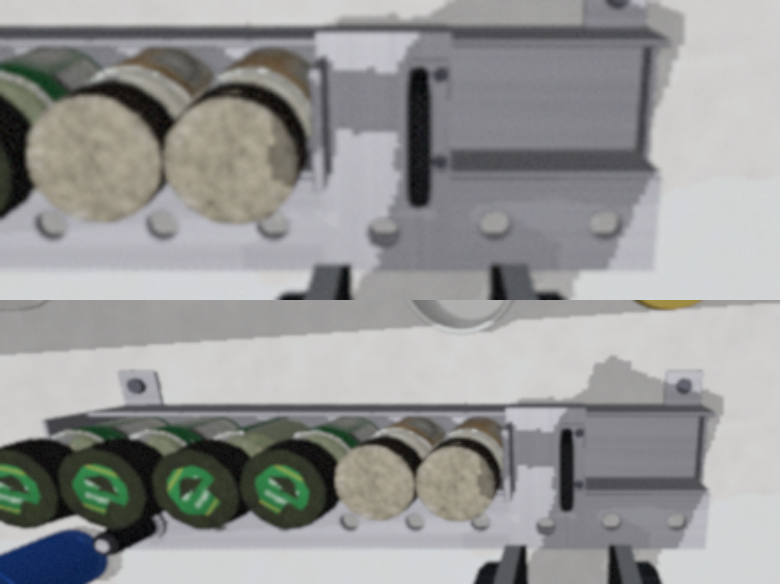

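The stop hole is at crop x 384, midway between its neighbouring rail holes at 274 and 495, so it is aligned to within about 1 mm. The row is in order: tall ×4, short ×2. Next is the pin, with a half turn on the way because of the last joint's range.

Request:
drive_tool([
  [[-1.4,11,0],[0,0,7.1],0.4],
  [[-1.4,11,0],[0,0,7.1],0.4],
  [[-1.4,11,0],[0,0,7.1],0.4],
  [[-1.4,11,0],[0,0,7.1],0.4],
  [[-1.4,11,0],[0,0,7.1],0.4],
  [[-1.4,11,0],[0,0,7.1],0.4],
  [[-1.4,11,0],[0,0,7.1],0.4],
  [[-1.4,11,0],[0,0,7.1],0.4],
])

```text
clock: 27.73
eef_pos: [0.493, -0.1253, 0.2014]
tool_rot: [0.893, 0.45, -0.0, -0.001]
ft_force: [0.1, -0.0, 0.3]
grip_width: 0.0341
grasp_force: 0.0
```

Request:
drive_tool([
  [[-1.4,11,0],[0,0,7.1],0.4],
  [[-1.4,11,0],[0,0,7.1],0.4],
  [[-1.4,11,0],[0,0,7.1],0.4],
  [[-1.4,11,0],[0,0,7.1],0.4],
  [[-1.4,11,0],[0,0,7.1],0.4],
  [[-1.4,11,0],[0,0,7.1],0.4],
  [[-1.4,11,0],[0,0,7.1],0.4],
  [[-1.4,11,0],[0,0,7.1],0.4],
])

```text
clock: 28.4
eef_pos: [0.4817, -0.0374, 0.2015]
tool_rot: [0.572, 0.82, 0.0, -0.001]
ft_force: [-0.1, -0.5, -0.6]
grip_width: 0.0344
grasp_force: 0.0
```

Request:
drive_tool([
  [[-1.4,11,0],[0,0,7.1],0.4],
  [[-1.4,11,0],[0,0,7.1],0.4],
  [[-1.4,11,0],[0,0,7.1],0.4],
  [[-1.4,11,0],[0,0,7.1],0.4],
  [[-1.4,11,0],[0,0,7.1],0.4],
  [[-1.4,11,0],[0,0,7.1],0.4],
  [[-1.4,11,0],[0,0,7.1],0.4],
  [[-1.4,11,0],[0,0,7.1],0.4],
])

```text
clock: 29.07
eef_pos: [0.4704, 0.0505, 0.2015]
tool_rot: [0.113, 0.994, 0.0, -0.001]
ft_force: [-0.2, 0.8, -0.6]
grip_width: 0.0342
grasp_force: 0.0
```

Request:
drive_tool([
  [[-1.4,11,0],[0,0,7.1],0.35],
  [[0,12,0],[0,0,2.5],0.35],
  [[0,0,0],[0,0,0],0.35],
  [[0,0,0],[0,0,0],0.35],
])

```text
clock: 29.4
eef_pos: [0.4692, 0.073, 0.2017]
tool_rot: [0.032, 0.999, 0.0, -0.001]
ft_force: [0.1, 0.4, -0.6]
grip_width: 0.0296
grasp_force: 0.0
```

```bash
python3 - <<'E'
from h import *
o=get_obs();print(o['eef_pos'],o['tool_rot'],o['joint_pos'][5])
c=camera('wrist');r=np.array([.510,-.1066,-.0657]);cv2.imwrite('pics/w9.png',c['image'][:,:,::-1])
print(proj(c,[[*r2w(r,-.048,y),z] for y,z in [(.176,.072),(.131,.036),(.086,.036)]]).round(1).tolist())
for D in silhouettes('pin',c):
    ys,xs=np.nonzero(D['region']);print(D['conf'],D['bbox'],xs.mean(),ys.mean())
    if len(xs)>20:
        p,i=fitcyl(c,D['region'],.008,.036,.072,ray(c,(xs.mean(),ys.mean()),.055)[:2]);print(p,i,w2r(r,p))
E
```

```text
[0.46922453 0.07295848 0.20171374] [ 3.23081395e-02  9.99477820e-01  2.95268976e-05 -5.20135924e-04] 0.21871927529159885
[[319.5, 195.4], [280.1, 186.3], [240.7, 186.3]]
0.87 [310.4, 179.2, 327.4, 200.2] 318.9782016348774 188.25613079019072
[0.47016636 0.07195683] 0.8184552811083337 [-0.05147044  0.17555642]
```

View pics/w9.png

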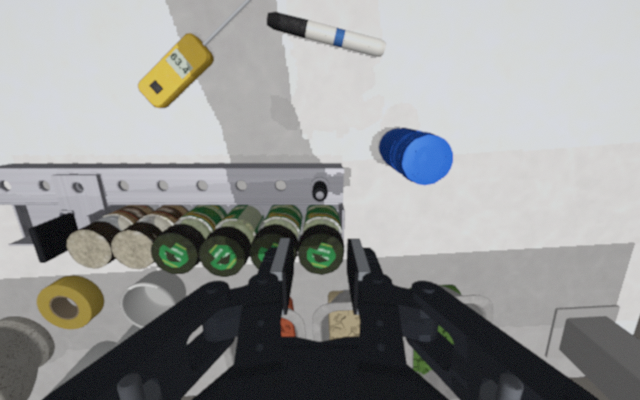

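The pin's black grip is at (319,190), where the model predicts it; the stop hole is at (78,186) and the row is intact.

Request:
drive_tool([
  [[4,-1,0],[0,0,0],0.35],
  [[0,0,-36],[0,0,0],0.35],
  [[0,0,-38],[0,0,0],0.35],
  [[0,0,-38],[0,0,0],0.35],
  [[0,0,-26],[0,0,0],0.35],
  [[0,0,-13],[0,0,0],0.35],
  [[0,0,-5],[0,0,0],0.35],
  [[0,0,0],[0,0,0],0.35],
])

```text
clock: 30.17
eef_pos: [0.4729, 0.0708, 0.0451]
tool_rot: [0.033, 0.999, -0.0, -0.001]
ft_force: [-0.1, -0.2, -0.2]
grip_width: 0.03
grasp_force: 0.0
```

Request:
drive_tool([
  [[0,0,0],[0,0,0],0],
  [[0,0,0],[0,0,0],0],
  [[0,0,0],[0,0,0],0],
  [[0,0,0],[0,0,0],0],
  [[0,0,0],[0,0,0],0],
])

```text
clock: 30.58
eef_pos: [0.4746, 0.0716, 0.0473]
tool_rot: [0.032, 0.999, 0.0, 0.001]
ft_force: [-0.7, 0.3, 1.9]
grip_width: 0.0141
grasp_force: 58.5
```

Request:
drive_tool([
  [[0,0,10],[0,0,0],0],
  [[0,0,15],[0,0,0],0],
  [[0,0,20],[0,0,0],0],
  [[0,0,15],[0,0,0],0],
  [[0,0,0],[0,0,0],0],
  [[-1.3,-20,0],[0,0,0],0],
  [[-2,-30,0],[0,0,0],0],
  [[-2,-30,0],[0,0,0],0],
])

```text
clock: 31.25
eef_pos: [0.4681, -0.0087, 0.1059]
tool_rot: [0.031, 1.0, -0.0, -0.0]
ft_force: [0.8, 0.1, -0.3]
grip_width: 0.014
grasp_force: 58.6
```

Request:
drive_tool([
  [[-2,-30,0],[0,0,0],0],
  [[-2,-30,0],[0,0,0],0],
  [[-2,-30,0],[0,0,0],0],
  [[-2,-30,0],[0,0,0],0],
  [[-2,-30,0],[0,0,0],0],
  [[-1.6,-24,0],[0,0,0],0],
  [[-0.8,-12,0],[0,0,0],0],
  [[0,-3,0],[0,0,0],0],
])

```text
clock: 31.92
eef_pos: [0.4555, -0.1993, 0.1057]
tool_rot: [0.034, 0.999, -0.0, -0.0]
ft_force: [0.3, 0.7, -1.4]
grip_width: 0.0138
grasp_force: 58.6
```

Request:
drive_tool([
  [[0,0,0],[0,0,0],0],
  [[0,0,0],[0,0,0],0],
  [[0,0,0],[0,0,0],0],
])

```text
clock: 32.17
eef_pos: [0.456, -0.1962, 0.1061]
tool_rot: [0.032, 1.0, 0.0, -0.0]
ft_force: [-0.4, 0.5, -0.2]
grip_width: 0.0139
grasp_force: 58.6
```

```bash
python3 - <<'E'
from h import *
o=get_obs();print(o['eef_pos'],o['tool_rot'],o['ft_force'],o['grip_width'])
c=camera('wrist');r=np.array([.510,-.1066,-.0657])
print(proj(c,[[*r2w(r,-.048,y),z] for y,z in [(-.049,.036),(-.139,.036),(-.094,.044),(-.094,.066),(-.094,.098)]]).round(1).tolist())
v=cv2.resize(c['image'][110:310,180:480],(780,520),interpolation=cv2.INTER_CUBIC)
cv2.imwrite('pics/v10.png',v[:,:,::-1])
E
```

```text
[ 0.45595199 -0.19617853  0.10609246] [ 3.15213336e-02  9.99502988e-01  3.42639314e-04 -2.56140095e-04] [-0.41704732  0.53712029 -0.17835078] 0.013880871787006449
[[374.1, 211.5], [263.0, 211.2], [318.5, 214.8], [318.4, 225.8], [318.1, 246.8]]
```

View pics/v10.png

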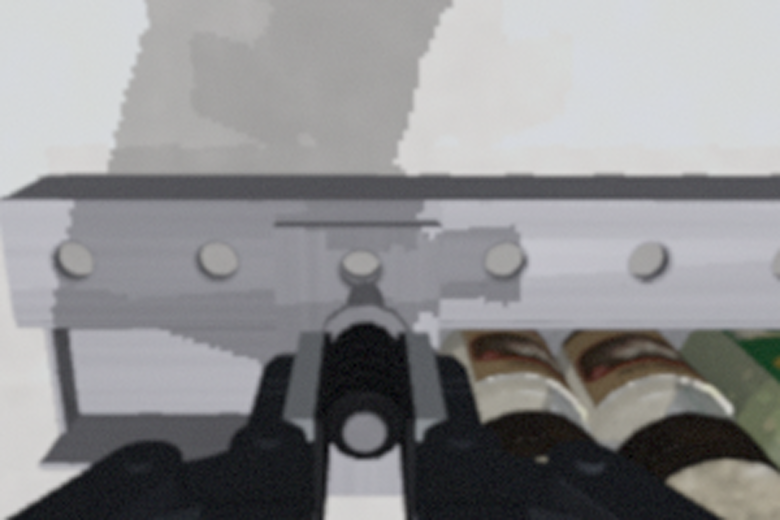

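The stop hole is at crop (361,266), with the pin tip at (363,285) just before it in the projection. This agrees with the model to about 1 mm; the correction is roughly 1.3 mm towards -y.

Request:
drive_tool([
  [[0.5,-1.3,0],[0,0,0],0],
  [[0,0,-8],[0,0,0],0],
  [[0,0,-8],[0,0,0],0],
  [[0,0,-4],[0,0,0],0],
  [[0,0,-4],[0,0,0],0],
  [[0,0,0],[0,0,0],0],
  [[0,0,0],[0,0,0],0],
])

```text
clock: 32.8
eef_pos: [0.4562, -0.1987, 0.0818]
tool_rot: [0.032, 0.999, 0.0, -0.0]
ft_force: [-0.9, 0.3, -0.1]
grip_width: 0.014
grasp_force: 58.7
```

Request:
drive_tool([
  [[0,0,-3],[0,0,0],0],
  [[0,0,-3],[0,0,0],0],
  [[0,0,-2],[0,0,0],0],
  [[0,0,0],[0,0,0],0],
])

```text
clock: 33.13
eef_pos: [0.4565, -0.1987, 0.0739]
tool_rot: [0.032, 0.999, 0.0, -0.0]
ft_force: [0.3, 0.2, -0.8]
grip_width: 0.014
grasp_force: 58.7
```

Request:
drive_tool([
  [[0,0,-3],[0,0,0],0],
  [[0,0,-3],[0,0,0],0],
  [[0,0,-3],[0,0,0],0],
  [[0,0,-3],[0,0,0],0],
  [[0,0,-2],[0,0,0],0],
  [[0,0,0],[0,0,0],0],
])

```text
clock: 33.63
eef_pos: [0.4565, -0.1986, 0.0598]
tool_rot: [0.032, 0.999, 0.0, -0.0]
ft_force: [1.8, 0.8, -1.7]
grip_width: 0.0143
grasp_force: 58.7
```

Request:
drive_tool([
  [[0,0,-2],[0,0,0],0],
  [[0,0,-1.5],[0,0,0],0],
  [[0,0,-1.5],[0,0,0],0],
  [[0,0,0],[0,0,0],0],
])

```text
clock: 33.97
eef_pos: [0.4566, -0.1987, 0.0553]
tool_rot: [0.032, 0.999, 0.0, 0.0]
ft_force: [1.9, 2.1, 1.6]
grip_width: 0.0138
grasp_force: 59.0
```

Request:
drive_tool([
  [[0,0,-0.7],[0,0,0],0],
  [[0,0,0],[0,0,0],0.3],
  [[0,0,0],[0,0,0],0.3],
  [[0,0,0],[0,0,0],0.3],
  [[0,0,30],[0,0,0],0.3],
  [[0,0,38],[0,0,0],0.3],
  [[0,0,38],[0,0,0],0.3],
  [[0,0,36],[0,0,0],0.3],
])

```text
clock: 34.63
eef_pos: [0.4558, -0.1989, 0.198]
tool_rot: [0.033, 0.999, -0.0, -0.001]
ft_force: [0.9, -0.0, -0.4]
grip_width: 0.0257
grasp_force: 0.0
```

Request:
drive_tool([
  [[-20,30,0],[0,0,0],0.3],
  [[-20,30,0],[0,0,0],0.3],
  [[-20,30,0],[0,0,0],0.3],
  [[0,0,0],[0,0,0],0.3],
  [[0,0,0],[0,0,0],0.3],
])

```text
clock: 35.05
eef_pos: [0.3953, -0.1079, 0.1967]
tool_rot: [0.031, 1.0, -0.0, -0.0]
ft_force: [0.2, 0.1, -0.6]
grip_width: 0.0257
grasp_force: 0.0
```

```bash
python3 - <<'E'
from h import *
c=camera('wrist');t=camera('top');r=np.array([.510,-.1066,-.0657])
v=cv2.resize(c['image'][60:320],(800,325),interpolation=cv2.INTER_CUBIC)
w=cv2.resize(t['image'][178:228,270:430],(800,250),interpolation=cv2.INTER_CUBIC)
cv2.imwrite('pics/v11.png',np.vstack([v,w])[:,:,::-1])
for q,r_,z0,z1 in [('new_1',.0225,.004,.109),('short_a',.0215,.004,.1),('pin',.008,.048,.08)]:
    for D in silhouettes(q,t):
      ys,xs=np.nonzero(D['region'])
      if D['conf']<.4 or len(xs)<20 or len(xs)>1500:continue
      p,i=fitcyl(t,D['region'],r_,z0,z1,ray(t,(xs.mean(),ys.mean()),.06)[:2]);print(q,(int(xs.mean()),int(ys.mean())),w2r(r,p).round(4),round(i,2))
E
```

```text
new_1 (320, 194) [0.001  0.0827] 0.93
new_1 (465, 263) [-0.1621 -0.3073] 0.92
```

View pics/v11.png

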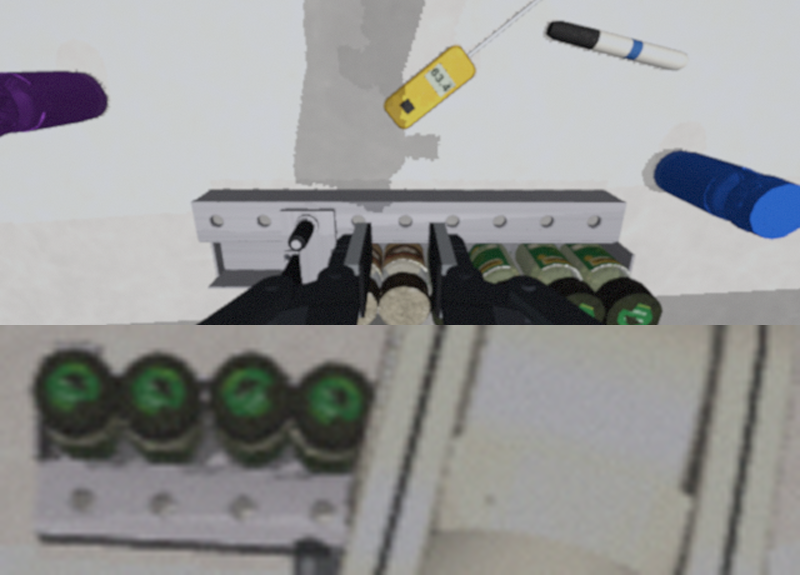

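The pin stands with its collar down on the stop at (302,233). The row is unbroken, and with about 4 mm of total play every gap is within limits. The gripper is clear of everything.

```bash
python3 -c "
from workcell import *
print(job_done())"
```

```text
the job is handed in; nothing more can be done
None
```

The job is handed in: both waiting tall jars (the third was absent) stand between the old tall jars and the short ones, the stop is up to the row at its 6-jar hole, and the pin is through stop and rail with its collar down; the hand-in gave no verdict.

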